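# Pin the micromanipulator's swing-out arm in its working position

## Robot

A 6-joint arm with a two-finger parallel gripper is mounted at the origin on the work surface. World frame = base frame: x ahead of the robot, y to its left, z up, the work surface at z = 0. Lengths are in m, angles in degrees, forces in N, time in s.
With the tool pointing down it reaches from about 0.375 to 0.9 m from the base axis. Payload 3.1 kg.
Tool frame: the origin (TCP) lies on the centre line of the jaws, within the pads' length; the fingertips stand 14 mm ahead of it and the grasp point (between the pads) lies 5 mm behind it (bot.tips_ahead is the distance from the TCP to the fingertips, in m); z points along the fingers, y is the line along which they close (so a half turn about z gives the same grasp; the last joint's range is limited). The gripper opens to 87 mm and grips with 3 to 60 N. Pads are 19 mm wide; open, the fingers measure 117 mm over their backs; the gripper's body (75 mm by 190 mm) begins 51 mm behind the grasp point.
Start: joints at [-82.305, 30.224, 82.088, -0, 67.689, -10.227], TCP at [0.192, -0.595, 0.237] pointing down, gripper open.
Joint ranges: [-176.69, 176.69], [-43.24, 126.21], [12.49, 139.97], [-82, 262], [0, 151.66], [-163.58, 163.58]. Speed limits (degrees/s): [159.86, 159.86, 180, 180, 180, 180].

## Interface

Orientations are given as a 3x3 rotation matrix whose columns are the frame's x, y, z axes.
In Python, from rig import bot gives the robot as it stands.
- The arm moves only by the tool play_rows, never from a script. Its argument "moves" is a list that holds one entry, the list of rows, each a list of 6 numbers: the shift along the tool's x, y, z in mm, then the turn, a rotation vector about the tool's x, y, z in rad. A call has 1 to 5 rows; each row shifts and turns the commanded pose from where the row before left it, along the tool's axes as they then stand; what a row does not reach is not made up. A row lasts 1/10 s, in which the tool goes at most 50 mm and 8.59 degrees, less where a joint would pass 70% of its speed; a pose out of reach is approached as far as the arm can. A call with a gripper value outside its range is refused whole. "fingers" is the opening, from -1 (shut) to 1 (fully open), set as the call begins (left out, the last holds). The fingers move at their own pace and stop on an object; the grip force is fixed at half the most. Time passes only in rows, so rows that do not move let the fingers close. It gives the time, the measured TCP pose, the force, the opening and the grip force at its end, in the units of the state.
- bot.read_state(): the state, without advancing time (a new reading comes with each control period).
- bot.capture(name): name is "side" or "top" or "wrist"; returns a dict with "image" (400x640x3 uint8, blue, green, red), "fx", "fy", "cx", "cy" (pixels), "R" (3x3) and "t" (3): a world point X has camera coordinates R X + t. Camera axes: x right, y down, z forward; pixel columns grow to the right and rows downward; lengths in m; the calibration is good to about 2 mm. A picture is of the moment at which its call begins. There is no depth.
- bot.hand_in(): hands the job in; it is judged then, once.
Trained networks look in a picture, given as the dict that the camera call returned (one of the last four; its "shot" number tells which), for a name from the list of things; names that differ only in an ending like _2 or _b are one class to them, and where a whole thing is asked for, a point or a joint stands for the part that bears it (a point fixed in the world has none). Each returns a list of dicts, best first, with "confidence" (0 to 1); they miss things now and then, are a little off and sometimes report something else, mostly with a low value. They report only what shows in the picture. A call takes as long as a camera call. They do not tell look-alikes from the thing itself.
- bot.search_frame(picture, query): "centre" ([column, row] in pixels, amid what is visible of it).
- bot.silhouettes(picture, query): "pixels" (400x640 bool, what is visible of it) and "centre" ([column, row] in pixels, amid what is visible of it).
- bot.pinpoint(picture, query): "centre" ([column, row] in pixels: a listed point, or the origin of a listed thing).
The state is a dict: "time_s": time; "joint_positions": joint angles; "qvel": joint speeds; "tau": joint torques, N m; "position": TCP position; "tcp_rot": TCP orientation; "force": force on the tool from outside, world axes, zero at the start; "moment": the same for the moment, N m; "opening": opening from 0.0 (shut) to 1.0 (fully open); "grasp_force": force on a finger pad.
Only numpy, scipy, OpenCV 4.12 (cv2) and the standard library are available. Lean on these libraries where they do the work, as an engineer would, in place of code of your own. Each camera call takes 0.05 s, during which the arm holds its last target. There are 200 camera calls.

## Task

First swing the manipulator's swing-out arm back by its post until the hole in the arm lies over the hole in the sloping plate. Then draw the locking pin (the one with the plain round grip, not the T-handled key) straight up out of its light stand, and push it fully home through arm and plate, its collar flat on the arm, and let go. Do not tip either stand, and leave everything else where it is.

Things in the scene. Friction and masses are not known exactly. Their poses are not given: they have to be found in the camera images.
- plate: Aluminium plate 160 x 100 x 14 mm, fixed on a pedestal, sloping at 0.52 rad, low edge towards the robot; yaw within 0.25 rad. Origin: mouth of its 17 mm through hole, on the upper face, 120 mm above the table. z: the face's outward normal and axis of the hole (up and towards the robot); x up the slope, y to the left. The arm's pivot is at x = +90 mm, y = 0. Free space for the pin under the hole.
- swing_arm (a joint): Angle of the swing-out arm (rad): 0 when its hole lies exactly over the plate's hole, the arm pointing straight down the slope; positive: swung out to the robot's right (turned about the plate's +z). Range -0.3 to 1.0, no detent or stop at 0; pivot friction (0.25 N m) keeps it where it is left.
- swing_hole (a point): Centre of the mouth of the arm's 17 mm through hole, on the arm's upper face, 90 mm from the pivot axis. The arm is a dark steel bar 36 mm wide, 12 mm thick, its upper face 14 mm above the plate's face; pivot cap 44 mm across, to 36 mm above the plate; an 8 mm rod sticks 40 mm out of its lower end. z as the plate's z, x along the arm towards the pivot.
- swing_post (a point): Centre (half-way up) of the round steel post, 20 mm diameter and 42 mm tall, that stands on the arm's upper face (square to it), 150 mm from the pivot axis: the handle for swinging the arm. Axes as swing_hole.
- pin_grip (a point): Centre of the locking pin's plain round black grip, 22 mm diameter, 40 mm tall. z: the pin's axis, towards the grip. Below it: collar (28 mm diameter, 5 mm thick) and steel shaft (14 mm diameter, 62 mm from collar to tip, the last 14 mm tapered to 6 mm). Starts upright in its stand, hanging by its collar, grip centre 91 mm above the table. About 0.1 kg.
- pin_collar (a point): Centre of the underside of the locking pin's collar, 25 mm below the grip's centre on the pin's axis; z as pin_grip. With the pin home it lies 14 mm above the plate's origin along the plate's z.
- pin_stand: Light (about 70 g), loose grey plastic block, 56 x 56 mm, 66 mm tall, with a 19 mm upright hole through it that holds the locking pin. Origin: centre of its underside, z up.
- key_stand: The same kind of stand, holding the T-key. To be left alone. Origin: centre of its underside.
- t_key: T-handled key standing in the other stand (a 70 mm long black crossbar at the top, about 108 mm above the table). Not the locking pin; to be left alone. Origin: on the table under its axis.
- dish: Glass dish, 86 mm across, 14 mm tall. Bystander. Origin: centre of its underside.
- medium_bottle: Amber bottle, 56 mm diameter, 110 mm tall. Bystander. Origin: centre of its underside.
- tip_box: White box with a clear lid, 120 x 85 mm, 63 mm tall. Bystander. Origin: centre of its underside.
- lens_can: Small aluminium can, 48 mm diameter, 60 mm tall. Bystander. Origin: centre of its underside.
- tube_block: White tube block, 60 x 100 mm, 44 mm tall. Bystander. Origin: centre of its underside.
- screwdriver: Black-handled screwdriver, 170 mm long, lying on the table. Bystander. Origin: near its middle, on the table.
Mind the look-alikes: they are no part of the job. Leave any green look-alike of the pin_stand alone.

How it is judged (in metres and radians):
On the way, in this order (a step that is already met when the one before it is completed fails the run):
1. the arm is swung back so that its hole lies over the plate's hole (within 0.06 rad), the pin still in its stand (value of joint swing_arm between -0.06 and 0.06 rad and height (world z) of pin_collar below 0.09 m), for 0.2 s.
2. the locking pin is drawn clear of its stand, which still stands upright (height (world z) of pin_collar above 0.13 m and angle between pin_stand's own z axis and vertical below 0.12 rad), for 0.1 s.
At the end, for the whole second after the job is handed in: Arm within 0.06 rad of aligned; locking pin through both holes: collar within 5 mm of the hole axis in the plate's x and y, at most 18.5 mm above the plate's face, axis within 0.12 rad of the plate's z; arm and pin stand at rest, stand upright within 0.12 rad (value of joint swing_arm between -0.06 and 0.06 rad and x of pin_collar in the frame of plate between -0.005 and 0.005 m and y of pin_collar in the frame of plate between -0.005 and 0.005 m and z of pin_collar in the frame of plate below 0.0185 m and angle between the z axis of pin_collar and the z axis of plate, either way round below 0.12 rad and angle between pin_stand's own z axis and vertical below 0.12 rad and linear speed of pin_stand below 0.02 m/s and velocity of joint swing_arm between -0.05 and 0.05 rad/s); the robot touches nothing.
It fails at once if a stand is tipped by more than 0.3 rad (angle between any of pin_stand, key_stand's own z axis and vertical above 0.3 rad).
It fails at once if the pin's stand is shifted by more than 40 mm (distance of pin_stand from where it was at the start of the episode above 0.04 m).
It fails at once if another thing on the table is moved by more than 30 mm (distance of any of t_key, key_stand, dish, medium_bottle, tip_box, lens_can, tube_block, screwdriver from where it was at the start of the episode above 0.03 m).
It also fails if it takes over 56 s, if anything falls off the work surface, if the arm or the gripper's body presses on something with over 40 N, if the wrist force passes 120 N, or if a joint passes its speed limit or range.

## Working session

There is one attempt and no reset: what is moved stays moved. The work goes in short steps, Python scripts to look and compute and a tool call to move; the robot and the scene stay as the last step left them, time stands still between calls to the robot, and variables do not carry over. Pictures are saved under pics/ and viewed, at most 10 in all, crops included, and the job is handed in when it is done.

Besides the shell and the picture viewer there is one more tool, called after ">>>" as a command line: name --argument value ..., lists and objects as JSON in quotes. play_rows: Moves the arm, as the interface text tells. Its arguments: {"type":"object","properties":{"moves":{"type":"array","items":{"type":"array","items":{"type":"array","items":{"type":"number"}}}},"fingers":{"type":"number"}},"required":["moves"]}

```bash
mkdir -p pics; ls; python3 - <<'E'
from rig import bot
import cv2,numpy as np
ims=[]
for n in ["side","top"]:
    p=bot.capture(n); print(n,p["fx"],p["cx"],p["cy"],np.round(p["R"],3).tolist(),np.round(p["t"],3).tolist())
    for q in ["plate","swing_hole","swing_post","pin_grip","pin_collar","pin_stand","t_key","key_stand"]:
        print(q,[(np.round(d["centre"],1).tolist(),round(d["confidence"],2)) for d in bot.pinpoint(p,q)][:3])
    cv2.imwrite(f"pics/{n}0.png",p["image"])
E
```

```text
pics
side 380.00364711728844 319.21645962521114 199.04488166160212 [[-0.997, -0.071, -0.005], [-0.029, 0.469, -0.883], [0.064, -0.88, -0.47]] [0.564, 0.121, 1.02]
plate [([307.3, 189.7], 0.69)]
swing_hole [([304.0, 182.8], 0.71), ([280.0, 311.1], 0.7)]
swing_post [([322.8, 178.4], 0.97), ([302.2, 180.8], 0.58), ([305.4, 191.2], 0.25)]
pin_grip [([361.4, 158.2], 0.52)]
pin_collar [([361.8, 161.4], 0.65)]
pin_stand [([388.6, 180.0], 0.93), ([361.0, 184.4], 0.58)]
t_key []
key_stand [([346.9, 328.4], 0.71)]
top 501.83336428557936 311.77304390072305 200.762258524798 [[0.004, -1.0, -0.016], [-0.998, -0.003, -0.067], [0.067, 0.016, -0.998]] [0.013, 0.58, 1.323]
plate [([326.8, 187.5], 0.64)]
swing_hole [([342.7, 181.6], 0.66)]
swing_post [([358.0, 207.2], 0.75), ([450.8, 164.3], 0.54)]
pin_grip [([459.5, 254.8], 0.66)]
pin_collar [([458.3, 255.3], 0.45)]
pin_stand [([457.3, 293.5], 0.88), ([451.8, 249.2], 0.69)]
t_key [([195.4, 236.0], 0.62)]
key_stand [([197.0, 232.7], 0.63), ([366.1, 275.9], 0.4)]
```

View pics/side0.png

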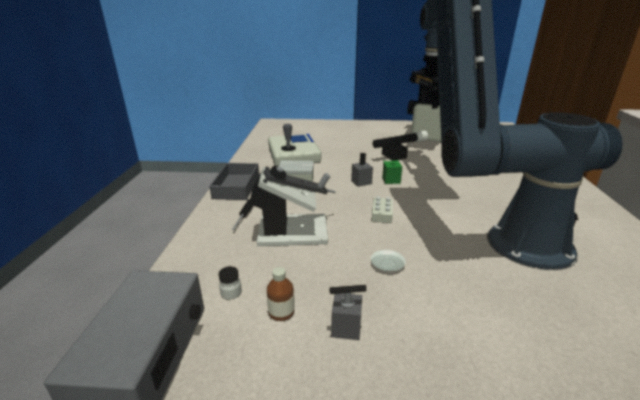

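View pics/top0.png

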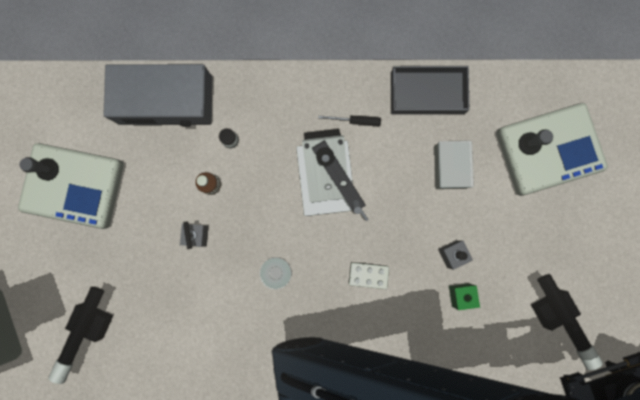

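```bash
cat > h.py <<'E'
from rig import bot
import cv2,numpy as np
from scipy.spatial.transform import Rotation as Ro
def ray(p,px):
    d=p["R"].T@np.array([(px[0]-p["cx"])/p["fx"],(px[1]-p["cy"])/p["fy"],1]); return -p["R"].T@p["t"],d
def atz(p,px,z):
    c,d=ray(p,px); return c+d*(z-c[2])/d[2]
def proj(p,X):
    c=p["R"]@np.asarray(X)+p["t"]; return np.array([p["fx"]*c[0]/c[2]+p["cx"],p["fy"]*c[1]/c[2]+p["cy"]])
def plateR(yaw):
    s=.52; return Ro.from_euler('z',yaw).as_matrix()@np.array([[np.cos(s),0,-np.sin(s)],[0,1,0],[np.sin(s),0,np.cos(s)]])
def togo(pos,R):
    s=bot.read_state(); T=np.array(s["tcp_rot"])
    return np.round(T.T@(np.asarray(pos)-s["position"])*1e3,1), np.round(Ro.from_matrix(T.T@R).as_rotvec(),4)
E
python3 - <<'E'
from h import *
p=bot.capture("top")
print("plate",atz(p,[327.5,187],.12),atz(p,[324,157],.12+.045+.03),"hole",atz(p,[343,183],.135),"post",atz(p,[358,207],.13))
print("grip",atz(p,[459.5,254.8],.091))
for q in ["swing_post","swing_hole","pin_grip","pin_stand"]:
    for d in bot.silhouettes(p,q)[:2]: print(q,d["centre"],d["confidence"],d["pixels"].sum())
im=p["image"][120:230,270:400]; cv2.imwrite("pics/crop.png",cv2.resize(im,None,fx=5,fy=5,interpolation=cv2.INTER_CUBIC))
s=bot.read_state(); print(s["tcp_rot"])
w=bot.capture("wrist"); T=np.array(s["tcp_rot"]); print("cam in tool",T.T@(-w["R"].T@w["t"]-s["position"]), (w["R"]@T).round(2), w["fx"])
E
```

```text
plate [ 0.60719133 -0.02529794  0.12      ] [ 0.67045669 -0.01586587  0.195     ] hole [ 0.61569761 -0.06296746  0.135     ] post [ 0.55728025 -0.09987907  0.13      ]
grip [ 0.44048918 -0.35614082  0.091     ]
swing_post [340.1, 175.3] 0.69 1341
swing_hole [338.7, 172.3] 0.68 1203
swing_hole [459.2, 256.1] 0.6 140
pin_grip [459.4, 254.0] 0.62 110
pin_stand [462.9, 294.1] 0.92 699
pin_stand [453.0, 162.6] 0.66 1808
[[ 9.51473913e-01  3.07729414e-01  1.16886274e-05]
 [ 3.07729414e-01 -9.51473913e-01  3.33538690e-05]
 [ 2.13853906e-05 -2.81384018e-05 -9.99999999e-01]]
cam in tool [ 0.07670566  0.00067406 -0.1484559 ] [[ 0.    1.   -0.  ]
 [-0.96  0.   -0.28]
 [-0.28  0.    0.96]] 336.9077837680587
```

View pics/crop.png

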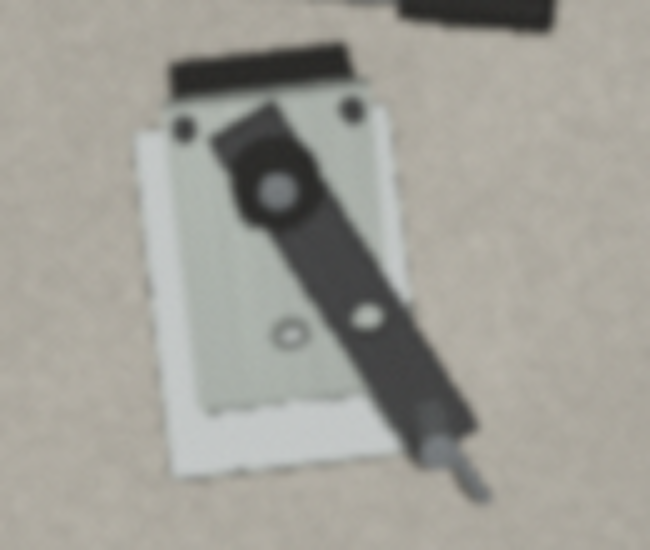

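```bash
cat >> h.py <<'E'
from scipy.optimize import least_squares
def pts(v):
    ox,oy,yaw,a=v; R=plateR(yaw); O=np.array([ox,oy,.12]); A=R@Ro.from_euler('z',a).as_matrix(); P=O+R@[.09,0,0]
    return dict(O=O,R=R,A=A,cap=P+R@[0,0,.036],hole=P+A@[-.09,0,.014],post=P+A@[-.15,0,.035],ptop=P+A@[-.15,0,.056])
def fit(obs,v0=(.607,-.027,0,.4)):  # obs: list of (picture,name,px)
    f=lambda v:np.concatenate([proj(p,pts(v)[n])-px for p,n,px in obs])
    r=least_squares(f,v0,loss='soft_l1'); print("fit",r.x.round(4),"res",r.fun.round(1)); return r.x
def toolR(R): return np.column_stack([R[:,0],-R[:,1],-R[:,2]])
E
python3 - <<'E'
from h import *
p=bot.capture("top")
v=fit([(p,"O",[328.2,186.6]),(p,"cap",[325.4,158]),(p,"hole",[343.4,183.2]),(p,"ptop",[357.8,210])])
k=pts(v); print(k["post"],k["hole"])
T=toolR(k["A"])
for h in (.15,.033-.035): print(k["post"]+k["A"][:,2]*h, togo(k["post"]+k["A"][:,2]*h,T))
print(T.round(3))
E
```

```text
fit [ 0.6086 -0.027   0.1359  0.4297] res [ 0.  -0.2 -0.1 -0.1  0.1  0.5 -0.  -0.2]
[ 0.55995175 -0.09676176  0.12733669] [ 0.61380406 -0.0641718   0.13621496]
[ 0.48610645 -0.106856    0.25750956] (array([ 429.6, -373.7,  -20.9]), array([-0.1558,  0.4975, -0.2471]))
[ 0.56093636 -0.09662717  0.12560105] (array([ 503.9, -360.4,  111. ]), array([-0.1558,  0.4975, -0.2471]))
[[ 0.725  0.481  0.492]
 [ 0.52  -0.852  0.067]
 [ 0.452  0.207 -0.868]]
```

>>> play_rows --moves '[[[36,-31,-2,0,0,0],[36,-31,-2,0,0,0],[36,-31,-2,0,0,0],[36,-31,-2,0,0,0],[36,-31,-2,0,0,0]]]'

```text
time_s: 1.75
position: [0.3166, -0.3902, 0.2468]
tcp_rot: [[0.952, 0.307, 0.0], [0.307, -0.952, -0.0], [0.0, 0.0, -1.0]]
force: [0.8, -0.2, -0.6]
opening: 0.999
grasp_force: 0.0
```

>>> play_rows --moves '[[[36,-31,-2,0,0,0],[36,-31,-2,0,0,0],[36,-31,-2,0,0,0],[36,-31,-2,0,0,0],[36,-31,-2,0,0,0]]]'

```text
time_s: 2.25
position: [0.4403, -0.1873, 0.257]
tcp_rot: [[0.952, 0.307, 0.001], [0.307, -0.952, -0.001], [0.001, 0.001, -1.0]]
force: [1.1, -0.1, -0.6]
opening: 0.999
grasp_force: 0.0
```

>>> play_rows --moves '[[[35,-32,-1,0,0,0],[35,-32,0,0,0,0]]]'

```text
time_s: 2.45
position: [0.4874, -0.1048, 0.2581]
tcp_rot: [[0.951, 0.308, 0.001], [0.308, -0.951, -0.001], [0.001, 0.001, -1.0]]
force: [1.3, -0.1, 0.3]
opening: 0.998
grasp_force: 0.0
```

>>> play_rows --moves '[[[0,0,0,-0.039,0.124,-0.062],[0,0,0,-0.039,0.124,-0.062],[0,0,0,-0.039,0.124,-0.062],[0,0,0,-0.039,0.124,-0.062],[0,0,0,0,0,0]]]'

```text
time_s: 2.95
position: [0.4848, -0.103, 0.2559]
tcp_rot: [[0.772, 0.472, 0.426], [0.494, -0.867, 0.065], [0.4, 0.16, -0.902]]
force: [0.7, 0.4, 0.3]
opening: 1.003
grasp_force: 0.0
```

```bash
python3 - <<'E'
from h import *
s=bot.read_state(); print(s["time_s"],s["position"],s["force"])
p=bot.capture("wrist"); cv2.imwrite("pics/w1.png",p["image"])
v=[.6086,-.027,.1359,.4297];k=pts(v)
for n in ["O","cap","hole","post","ptop"]: print(n,proj(p,k[n]).round(1))
for q in ["plate","swing_hole","swing_post"]:
    print(q,[(np.round(d["centre"],1).tolist(),round(d["confidence"],2)) for d in bot.pinpoint(p,q)][:3])
print(togo(k["post"]-.002*k["A"][:,2],toolR(k["A"])))
E
```

```text
2.95 [ 0.48484372 -0.1030167   0.25585999] [0.67000524 0.41540558 0.25735116]
O [287.1  91.3]
cap [323.6 -21.4]
hole [327.3 100.3]
post [328.8 171. ]
ptop [328.6 178.1]
plate [([287.6, 91.7], 0.78)]
swing_hole [([328.0, 102.0], 0.87)]
swing_post [([332.2, 171.6], 0.96)]
(array([  7.2,   6. , 150.5]), array([-0.0329,  0.0644, -0.0319]))
```

View pics/w1.png

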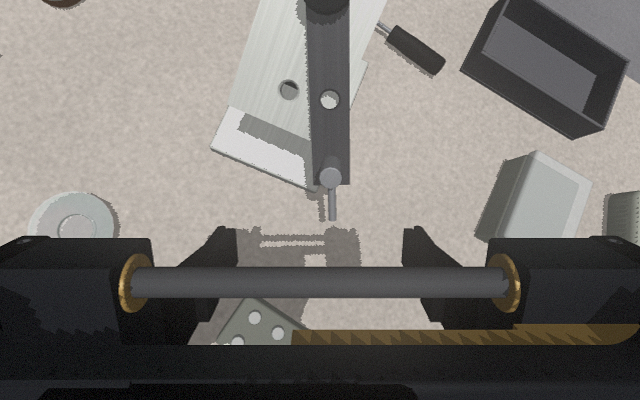

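```bash
python3 - <<'E'
from h import *
p=bot.capture("top");w=bot.capture("wrist")
v=fit([(p,"O",[328.2,186.6]),(p,"cap",[325.4,158]),(p,"hole",[343.4,183.2]),(p,"ptop",[357.8,210]),(w,"O",[288.5,90.8]),(w,"hole",[329,100]),(w,"ptop",[330.5,177.5])])
k=pts(v); print(togo(k["post"]-.002*k["A"][:,2],toolR(k["A"])))
T=toolR(k["A"]); s=bot.read_state(); print(T.T@(k["post"]-.002*k["A"][:,2]-s["position"]))
E
```

```text
fit [ 0.6131 -0.0286  0.1411  0.4347] res [ 0.7 -2.   0.4 -2.   0.9 -1.5  1.  -2.3 -0.8  0.6 -0.8  0.3 -0.2  0. ]
(array([  9.8,  11.1, 152.3]), array([-0.0313,  0.0649, -0.0407]))
[-0.00042008  0.0065146   0.15283564]
```

>>> play_rows --moves '[[[0,0,0,-0.031,0.065,-0.041],[0,3,40,0,0,0],[0,3,40,0,0,0],[0,0,40,0,0,0],[0,0,0,0,0,0]]]'

```text
time_s: 3.75
position: [0.5495, -0.0993, 0.1486]
tcp_rot: [[0.723, 0.492, 0.485], [0.526, -0.847, 0.075], [0.448, 0.201, -0.871]]
force: [-0.5, -0.5, 0.6]
opening: 1.003
grasp_force: 0.0
```

```bash
python3 - <<'E'
from h import *
w=bot.capture("wrist"); cv2.imwrite("pics/w2.png",w["image"])
v=[ 0.6131,-0.0286,0.1411,0.4347];k=pts(v)
for n in ["O","hole","ptop"]: print(n,proj(w,k[n]).round(1))
for q in ["plate","swing_hole","swing_post"]:
    print(q,[(np.round(d["centre"],1).tolist(),round(d["confidence"],2)) for d in bot.pinpoint(w,q)][:3])
print(togo(k["post"]-.002*k["A"][:,2],toolR(k["A"])))
E
```

```text
O [260.9 104.5]
hole [323.9 120.5]
ptop [324.  249.8]
plate [([255.5, 106.5], 0.96)]
swing_hole [([319.6, 128.2], 0.6)]
swing_post [([318.1, 239.0], 0.76)]
(array([-0.5,  1.1, 34.1]), array([ 0.0005, -0.0013,  0.0006]))
```

View pics/w2.png

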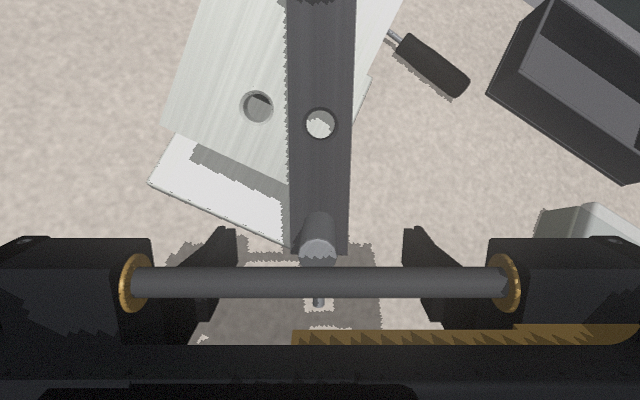

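>>> play_rows --moves '[[[-1,0,17,0,0,0],[0,0,17,0,0,0],[0,0,0,0,0,0]]]'

```text
time_s: 4.25
position: [0.5655, -0.0988, 0.1253]
tcp_rot: [[0.719, 0.489, 0.494], [0.528, -0.847, 0.07], [0.452, 0.21, -0.867]]
force: [-0.4, 0.2, 0.7]
opening: 1.002
grasp_force: 0.0
```

>>> play_rows --fingers -1 --moves '[[[0,0,0,0,0,0],[0,0,0,0,0,0],[0,0,0,0,0,0],[0,0,0,0,0,0],[0,0,0,0,0,0]]]'

```text
time_s: 4.75
position: [0.565, -0.0985, 0.1242]
tcp_rot: [[0.72, 0.489, 0.492], [0.527, -0.847, 0.071], [0.451, 0.209, -0.868]]
force: [0.1, -0.2, 0.3]
opening: 0.636
grasp_force: 0.0
```

```bash
python3 - <<'E'
from h import *
w=bot.capture("wrist"); v=[ 0.6131,-0.0286,0.1411,0.4347];k=pts(v)
for n in ["O","hole"]: print(n,proj(w,k[n]).round(1))
for q in ["plate","swing_hole","swing_post"]:
    print(q,[(np.round(d["centre"],1).tolist(),round(d["confidence"],2)) for d in bot.pinpoint(w,q)][:3])
s=bot.read_state(); print(s["opening"],s["grasp_force"],s["force"])
# arc rows
R=k["R"];P=k["O"]+R@[.09,0,0]
p0=np.array(s["position"]);T0=np.array(s["tcp_rot"])
print("tcp in plate",R.T@(p0-k["O"]))
E
```

```text
O [247.6 107.6]
hole [320.5 126.5]
plate [([244.0, 112.0], 0.96)]
swing_hole [([315.4, 132.6], 0.94)]
swing_post [([314.6, 266.7], 0.64)]
0.44995585431108254 0.0 [-0.39213659  0.29509505 -0.24311407]
tcp in plate [-0.04799945 -0.06231053  0.03188203]
```

>>> play_rows --moves '[[[0,0,0,0,0,0],[0,0,0,0,0,0],[0,0,0,0,0,0],[0,0,0,0,0,0]]]'

```text
time_s: 5.35
position: [0.5646, -0.0979, 0.1236]
tcp_rot: [[0.72, 0.49, 0.491], [0.527, -0.847, 0.072], [0.451, 0.207, -0.868]]
force: [-0.1, 3.0, -2.1]
opening: 0.22
grasp_force: 30.0
```

```bash
python3 - <<'E'
from h import *
s=bot.read_state(); print(s["opening"],s["grasp_force"],s["force"],s["position"])
w=bot.capture("wrist"); v=[ 0.6131,-0.0286,0.1411,0.4347];k=pts(v)
for n in ["O","hole"]: print(n,proj(w,k[n]).round(1))
for q in ["plate","swing_hole"]:
    print(q,[(np.round(d["centre"],1).tolist(),round(d["confidence"],2)) for d in bot.pinpoint(w,q)][:3])
E
```

```text
0.21982246426497482 29.988638830764103 [-0.10814184  2.95906896 -2.06626627] [ 0.56459346 -0.09790021  0.12360586]
O [249.1 107.1]
hole [322.3 126. ]
plate [([243.5, 113.0], 0.89)]
swing_hole [([318.1, 132.9], 0.87), ([567.0, 292.9], 0.64)]
```

>>> play_rows --moves '[[[0.4,-10.9,0,0,0,0.0725],[0.4,-10.9,0,0,0,0.0725],[0.4,-10.9,0,0,0,0.0725],[0,0,0,0,0,0]]]'

```text
time_s: 5.9
position: [0.5514, -0.0684, 0.1182]
tcp_rot: [[0.809, 0.323, 0.49], [0.332, -0.941, 0.071], [0.484, 0.105, -0.869]]
force: [0.8, 2.3, -5.5]
opening: 0.222
grasp_force: 30.0
```

>>> play_rows --moves '[[[0.4,-10.9,0,0,0,0.0725],[0.4,-10.9,0,0,0,0.0725],[0.4,-10.9,0,0,0,0.0725],[0,0,0,0,0,0],[0,0,0,0,0,0]]]'

```text
time_s: 6.4
position: [0.5441, -0.0373, 0.1163]
tcp_rot: [[0.86, 0.142, 0.49], [0.123, -0.99, 0.071], [0.496, -0.001, -0.869]]
force: [4.4, 2.6, -12.8]
opening: 0.222
grasp_force: 30.0
```

```bash
python3 - <<'E'
from h import *
s=bot.read_state(); print(s["opening"],s["grasp_force"],s["force"],s["position"])
w=bot.capture("wrist"); v=[ 0.6131,-0.0286,0.1411,0];k=pts(v)
for n in ["O","hole"]: print(n,proj(w,k[n]).round(1))
print("tcp in plate",k["R"].T@(s["position"]-k["O"]), togo(s["position"],toolR(k["R"])))
for q in ["plate","swing_hole"]:
    print(q,[(np.round(d["centre"],1).tolist(),round(d["confidence"],2)) for d in bot.pinpoint(w,q)][:3])
cv2.imwrite("pics/w3.png",cv2.resize(w["image"][20:220,200:440],None,fx=3,fy=3)[:600,:720])
E
```

```text
0.2223161063099801 29.990799910447095 [  4.35950402   2.56292678 -12.83203414] [ 0.54414589 -0.03732771  0.11627286]
O [320.3 122.9]
hole [320.3 125.3]
tcp in plate [-0.06216211  0.0010562   0.03129682] (array([ 0. , -0.1,  0. ]), array([-0.0013,  0.0015,  0.0007]))
plate [([317.4, 127.1], 0.61)]
swing_hole [([321.2, 131.8], 0.85)]
```

View pics/w3.png

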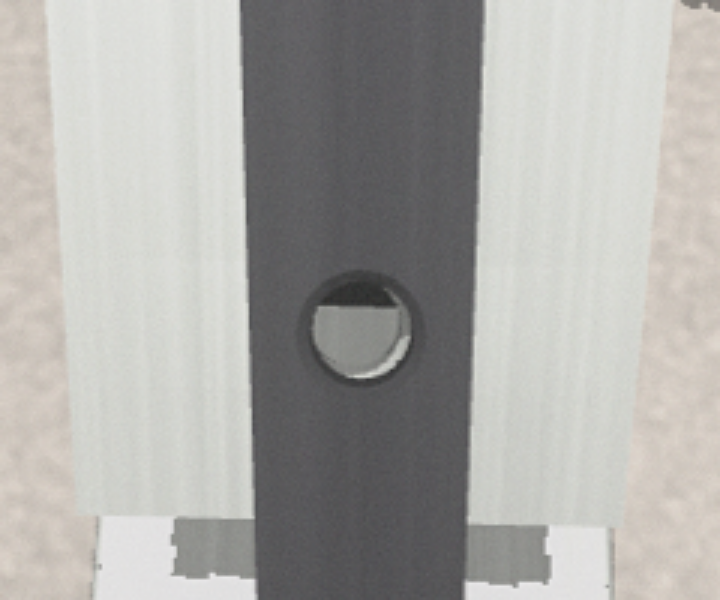

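>>> play_rows --moves '[[[0,-3,0,0,0,0.02],[0,0,0,0,0,0],[0,0,0,0,0,0]]]'

```text
time_s: 6.85
position: [0.5438, -0.035, 0.1163]
tcp_rot: [[0.863, 0.123, 0.491], [0.101, -0.992, 0.07], [0.495, -0.01, -0.869]]
force: [5.4, 0.5, -16.6]
opening: 0.225
grasp_force: 30.0
```

```bash
python3 - <<'E'
from h import *
w=bot.capture("wrist"); s=bot.read_state(); v=[ 0.6131,-0.0286,0.1411,0];k=pts(v)
print("tcp in plate",k["R"].T@(s["position"]-k["O"]),s["force"])
g=cv2.cvtColor(w["image"],cv2.COLOR_BGR2GRAY).astype(int)
for r in (110,140,170,190):
    row=g[r,200:440]; d=np.diff(cv2.GaussianBlur(row.astype(np.float32)[None],(5,1),0)[0]); i=np.argsort(-abs(d))[:14]; print(r,sorted((int(j)+200,int(d[j])) for j in i if abs(d[j])>10))
cv2.imwrite("pics/w4.png",cv2.resize(w["image"][80:180,260:380],None,fx=5,fy=5))
E
```

```text
tcp in plate [-0.06214176  0.0033965   0.03133293] [  6.83076944   0.77462714 -15.95587946]
110 [(279, -23), (280, -41), (281, -36), (282, -15), (355, 20), (356, 39), (357, 37), (358, 15)]
140 [(280, -17), (281, -36), (282, -38), (283, -18), (305, 20), (306, 28), (307, 13), (329, 11), (331, -33), (332, -31), (354, 16), (355, 38), (356, 41), (357, 19)]
170 [(281, -15), (282, -34), (283, -37), (284, -19), (354, 30), (355, 40), (356, 26)]
190 [(282, -21), (283, -36), (284, -32), (285, -13), (353, 19), (354, 37), (355, 36), (356, 16)]
```

View pics/w4.png

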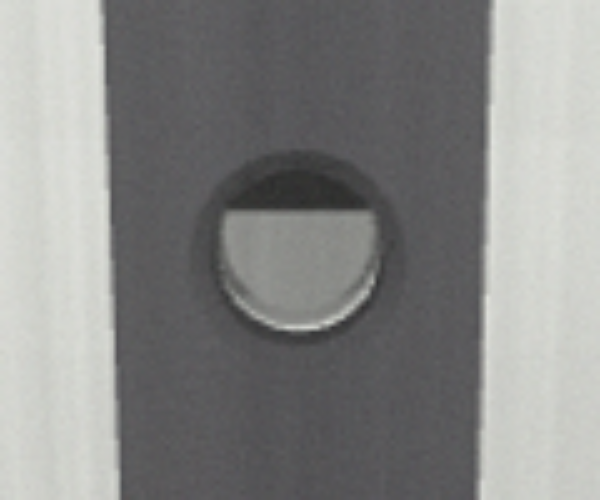

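>>> play_rows --fingers 0.2 --moves '[[[0,0,0,0,0,0],[0,0,0,0,0,0],[0,0,0,0,0,0],[0,0,0,0,0,0],[0,0,0,0,0,0]]]'

```text
time_s: 7.4
position: [0.5438, -0.0344, 0.1175]
tcp_rot: [[0.862, 0.123, 0.492], [0.101, -0.992, 0.071], [0.497, -0.011, -0.868]]
force: [0.4, -0.0, 0.0]
opening: 0.562
grasp_force: 0.0
```

>>> play_rows --moves '[[[0,0,-20,0,0,0],[0,0,-35,0,0,0],[0,0,-40,0,0,0],[0,0,0,0,0,0]]]'

```text
time_s: 7.8
position: [0.4979, -0.0409, 0.2003]
tcp_rot: [[0.859, 0.125, 0.496], [0.104, -0.992, 0.069], [0.501, -0.008, -0.866]]
force: [0.0, 0.4, -0.3]
opening: 0.6
grasp_force: 0.0
```

```bash
python3 - <<'E'
from h import *
w=bot.capture("wrist"); s=bot.read_state(); v=[ 0.6131,-0.0286,0.1411,0];k=pts(v)
print("tcp in plate",k["R"].T@(s["position"]-k["O"]),s["force"],s["opening"], togo(s["position"],toolR(k["R"])))
for n in ["O","hole","ptop"]: print(n,proj(w,k[n]).round(1))
cv2.imwrite("pics/w5.png",cv2.resize(w["image"][0:260,200:440],None,fx=2.3,fy=2.3))
t=bot.capture("top")
for q in ["pin_grip","pin_collar","pin_stand"]:
    print(q,[(np.round(d["centre"],1).tolist(),round(d["confidence"],2)) for d in bot.pinpoint(t,q)][:3])
G=atz(t,[459.5,254.8],.091); print(G)
T=np.column_stack([[1,0,0],[0,-1,0],[0,0,-1]])
print(togo(G+[0,0,.09],T), T.T@(G+[0,0,.09]-s["position"]))
E
```

```text
tcp in plate [-0.06043693  0.00377869  0.12585957] [0.3996427  0.45519743 0.13094668] 0.6037469225653216 (array([0., 0., 0.]), array([ 0.0008, -0.0042, -0.0194]))
O [321.9 115.7]
hole [322.1 116.7]
ptop [323.9 209.5]
pin_grip [([461.3, 256.2], 0.47), ([228.0, 142.1], 0.22)]
pin_collar [([461.5, 253.1], 0.69), ([350.2, 119.1], 0.28)]
pin_stand [([452.0, 249.7], 0.84), ([462.3, 291.3], 0.66), ([275.7, 275.7], 0.64)]
[ 0.44048918 -0.35614082  0.091     ]
(array([-89.7, 306.1, -38.2]), array([-0.0446, -0.518 ,  0.1176])) [-0.05823671  0.31511129  0.01819344]
```

View pics/w5.png

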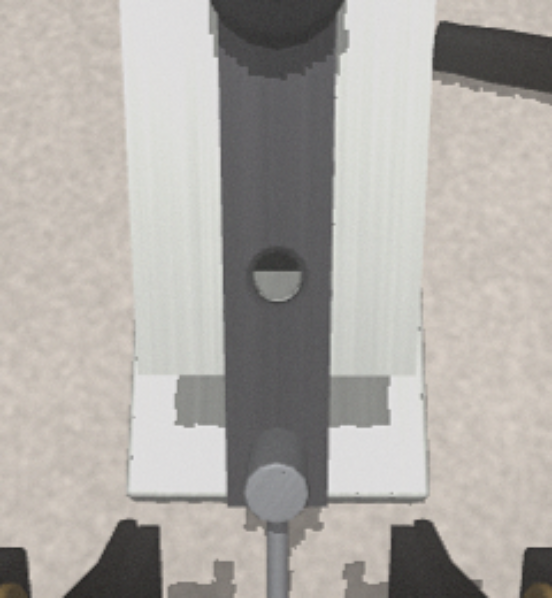

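>>> play_rows --fingers 1 --moves '[[[0,0,0,-0.011,-0.13,0.029],[0,0,0,-0.011,-0.13,0.029],[0,0,0,-0.011,-0.13,0.029],[0,0,0,-0.011,-0.13,0.029],[0,0,0,0,0,0]]]'

```text
time_s: 8.55
position: [0.5055, -0.0303, 0.1959]
tcp_rot: [[0.976, 0.075, 0.202], [0.064, -0.996, 0.06], [0.206, -0.046, -0.977]]
force: [0.7, 0.1, -0.1]
opening: 0.949
grasp_force: 0.0
```

>>> play_rows --moves '[[[-8,45,0,0,0,0],[-8,45,0,0,0,0],[-8,45,0,0,0,0],[-8,45,0,0,0,0],[-8,45,0,0,0,0]]]'

```text
time_s: 9.05
position: [0.4777, -0.2572, 0.1756]
tcp_rot: [[0.977, 0.073, 0.201], [0.061, -0.996, 0.064], [0.205, -0.05, -0.978]]
force: [1.5, 0.3, -0.3]
opening: 1.003
grasp_force: 0.0
```

>>> play_rows --moves '[[[-8,45,0,0,0,0],[-8,45,0,0,0,0],[0,0,0,0,0,0]]]'

```text
time_s: 9.35
position: [0.4693, -0.3537, 0.1682]
tcp_rot: [[0.977, 0.067, 0.204], [0.057, -0.997, 0.056], [0.207, -0.043, -0.977]]
force: [-0.5, -0.4, -0.6]
opening: 0.996
grasp_force: 0.0
```

```bash
python3 - <<'E'
from h import *
T=np.column_stack([[1,0,0],[0,-1,0],[0,0,-1]])
w=bot.capture("wrist"); s=bot.read_state()
G=np.array([ 0.4405,-0.3561,.091]); print(s["position"])
print("pred",proj(w,G),proj(w,G+[0,0,.02]))
for q in ["pin_grip","pin_collar","pin_stand"]:
    print(q,[(np.round(d["centre"],1).tolist(),round(d["confidence"],2)) for d in bot.pinpoint(w,q)][:3])
print(togo(G-[0,0,.003],T))
cv2.imwrite("pics/w6.png",w["image"])
E
```

```text
[ 0.46877318 -0.34975442  0.16795573]
pred [323.52752728 268.70102715] [322.60729939 277.81986023]
pin_grip [([329.5, 266.4], 0.88)]
pin_collar [([329.0, 259.9], 0.83)]
pin_stand [([329.9, 237.4], 0.97)]
(array([-44.5,  12.9,  72.5]), array([-0.0579, -0.2023,  0.0673]))
```

View pics/w6.png

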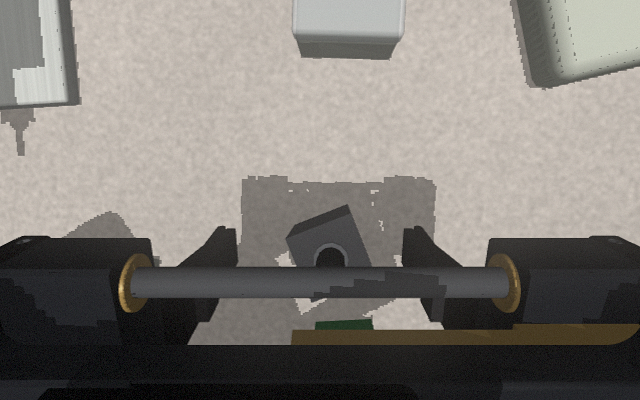

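>>> play_rows --moves '[[[0,0,0,-0.02,-0.068,0.022],[0,0,0,-0.02,-0.068,0.022],[0,0,0,-0.018,-0.066,0.022],[-28,8,0,0,0,0],[0,0,0,0,0,0]]]'

```text
time_s: 10.05
position: [0.44, -0.3524, 0.1692]
tcp_rot: [[1.0, 0.003, -0.001], [0.003, -1.0, -0.001], [-0.001, 0.001, -1.0]]
force: [-0.2, 0.7, -0.3]
opening: 0.994
grasp_force: 0.0
```

```bash
python3 - <<'E'
from h import *
T=np.column_stack([[1,0,0],[0,-1,0],[0,0,-1]])
w=bot.capture("wrist"); s=bot.read_state()
G=np.array([ 0.4405,-0.3585,.091]); print(s["position"],s["time_s"])
print("pred",proj(w,G),proj(w,G-[0,0,.025]),"stand",proj(w,G-[0,0,.091]),proj(w,G-[0,0,.025]))
for q in ["pin_grip","pin_collar","pin_stand"]:
    print(q,[(np.round(d["centre"],1).tolist(),round(d["confidence"],2)) for d in bot.pinpoint(w,q)][:3])
d=bot.silhouettes(w,"pin_stand")[0]; r,c=np.where(d["pixels"]); print(c.min(),c.max(),r.min(),r.max())
print(togo(G-[0,0,.003],T))
E
```

```text
[ 0.44086472 -0.35290541  0.16944332] 10.1
pred [326.67439978 205.65141451] [325.96700677 195.38942015] stand [324.59950312 175.55134647] [325.96700677 195.38942015]
pin_grip [([331.6, 202.2], 0.69)]
pin_collar [([328.5, 193.0], 0.84)]
pin_stand [([345.4, 273.2], 0.87), ([328.0, 173.1], 0.71)]
317 386 248 330
(array([-1.6,  3.6, 81.9]), array([ 0.0035, -0.0017,  0.0009]))
```

>>> play_rows --moves '[[[0.5,3,30,0,0,0],[0.5,3,30,0,0,0],[0,0,21,0,0,0],[0,0,0,0,0,0]]]'

```text
time_s: 10.7
position: [0.4413, -0.3598, 0.086]
tcp_rot: [[1.0, 0.0, -0.003], [0.0, -1.0, 0.001], [-0.003, -0.001, -1.0]]
force: [-1.0, -0.4, 0.2]
opening: 1.001
grasp_force: 0.0
```

```bash
python3 - <<'E'
from h import *
w=bot.capture("wrist"); s=bot.read_state()
G=np.array([ 0.442,-0.360,.091]); print(s["position"],s["time_s"],s["force"])
print("pred",proj(w,G),proj(w,G+[0,0,.02]),proj(w,G-[0,0,.091]))
for q in ["pin_grip","pin_collar","pin_stand"]:
    print(q,[(np.round(d["centre"],1).tolist(),round(d["confidence"],2)) for d in bot.pinpoint(w,q)][:3])
cv2.imwrite("pics/w7.png",w["image"])
E
```

```text
[ 0.4421026 -0.3606783  0.0876042] 10.75 [0.66569258 1.6015656  0.46486238]
pred [318.15434786 261.8382777 ] [317.95494049 285.05958544] [318.66940669 201.85885062]
pin_grip [([320.3, 262.2], 0.56)]
pin_collar [([321.8, 241.5], 0.87)]
pin_stand [([317.4, 201.4], 0.8), ([346.5, 329.3], 0.61)]
```

View pics/w7.png

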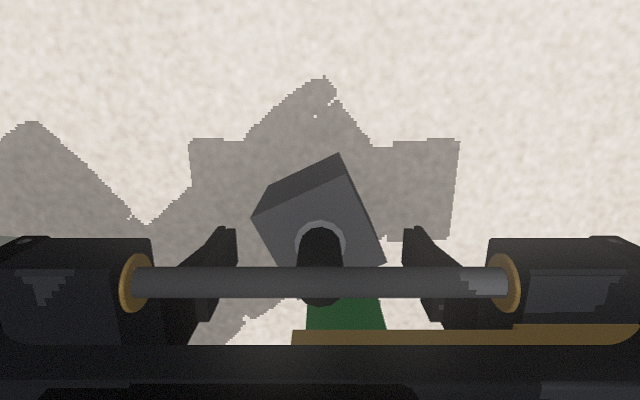

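>>> play_rows --fingers -1 --moves '[[[0,0,0,0,0,0],[0,0,0,0,0,0],[0,0,0,0,0,0],[0,0,0,0,0,0],[0,0,0,0,0,0]]]'

```text
time_s: 11.4
position: [0.4425, -0.3616, 0.089]
tcp_rot: [[1.0, -0.0, 0.001], [0.0, -1.0, -0.004], [0.001, 0.004, -1.0]]
force: [-0.0, -0.5, 0.7]
opening: 0.629
grasp_force: 0.0
```

>>> play_rows --moves '[[[0,0,0,0,0,0],[0,0,0,0,0,0],[0,0,0,0,0,0],[0,0,0,0,0,0],[0,0,0,0,0,0]]]'

```text
time_s: 11.9
position: [0.4423, -0.3615, 0.0886]
tcp_rot: [[1.0, -0.0, 0.001], [-0.0, -1.0, -0.003], [0.001, 0.003, -1.0]]
force: [-0.4, -0.2, -1.1]
opening: 0.247
grasp_force: 30.0
```

>>> play_rows --moves '[[[0,0,0,0,0,0],[0,0,0,0,0,0]]]'

```text
time_s: 12.1
position: [0.4424, -0.3615, 0.0886]
tcp_rot: [[1.0, 0.0, 0.001], [0.0, -1.0, -0.003], [0.001, 0.003, -1.0]]
force: [-0.1, 0.0, -1.1]
opening: 0.245
grasp_force: 30.0
```

>>> play_rows --moves '[[[0,0,-12,0,0,0],[0,0,-20,0,0,0],[0,0,-25,0,0,0],[0,0,-25,0,0,0],[0,0,-25,0,0,0]]]'

```text
time_s: 12.6
position: [0.4423, -0.3611, 0.1976]
tcp_rot: [[1.0, 0.0, 0.001], [0.0, -1.0, -0.004], [0.001, 0.004, -1.0]]
force: [-0.5, -0.7, -1.6]
opening: 0.247
grasp_force: 30.0
```

>>> play_rows --moves '[[[0,0,-35,0,0,0],[0,0,-40,0,0,0],[0,0,0,0,0,0],[0,0,0,0,0,0]]]'

```text
time_s: 13.0
position: [0.4424, -0.3611, 0.2724]
tcp_rot: [[1.0, 0.0, 0.003], [0.0, -1.0, -0.006], [0.003, 0.006, -1.0]]
force: [0.7, -0.5, -1.5]
opening: 0.245
grasp_force: 30.0
```

```bash
python3 - <<'E'
from h import *
s=bot.read_state(); p0=np.array(s["position"]);print(p0,s["force"])
for yaw in (.1411,.122):
  k=pts([.6131,-.0286,yaw,0]);T=toolR(k["R"])
  X=k["O"]+k["R"]@[-.001,.003,.014+.0226+.095]
  print(X,togo(X,T),(X-p0)*1e3)
t=bot.capture("top"); a=bot.capture("side")
cv2.imwrite("pics/t2.png",np.hstack([cv2.resize(a["image"][100:250,200:440],None,fx=1.65,fy=1.65),cv2.resize(t["image"][160:310,300:540],None,fx=1.65,fy=1.65)]))
E
```

```text
[ 0.44243111 -0.36106808  0.27240355] [ 0.71028061 -0.50610582 -1.52684868]
[ 0.54707933 -0.03494772  0.23370812] (array([ 104.6, -326.3,   37. ]), array([ 0.0427,  0.5168, -0.1362])) [104.64821552 326.12035475 -38.69542636]
[ 0.54697014 -0.03368564  0.23370812] (array([ 104.4, -327.6,   37. ]), array([ 0.0377,  0.517 , -0.1176])) [104.53902356 327.38243072 -38.69542636]
```

View pics/t2.png

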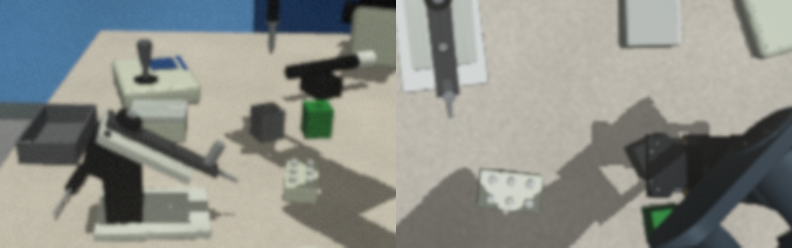

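>>> play_rows --moves '[[[13,-41,0,0,0,0],[13,-41,0,0,0,0],[13,-41,0,0,0,0],[13,-41,0,0,0,0],[13,-41,0,0,0,0]]]'

```text
time_s: 13.6
position: [0.5064, -0.1538, 0.2682]
tcp_rot: [[1.0, -0.001, -0.003], [-0.001, -1.0, -0.002], [-0.003, 0.002, -1.0]]
force: [1.1, -0.7, -1.8]
opening: 0.242
grasp_force: 30.0
```

>>> play_rows --moves '[[[13,-41,0,0,0,0],[13,-41,0,0,0,0],[13,-41,0,0,0,0],[0,0,0,0,0,0]]]'

```text
time_s: 14.0
position: [0.5459, -0.0277, 0.2677]
tcp_rot: [[1.0, 0.006, -0.003], [0.006, -1.0, -0.0], [-0.003, 0.0, -1.0]]
force: [-0.7, 0.3, -1.3]
opening: 0.247
grasp_force: 30.0
```

>>> play_rows --moves '[[[0,0,0,0.006,0.074,-0.017],[0,0,0,0.006,0.074,-0.017],[0,0,0,0.006,0.074,-0.017],[0,0,0,0.006,0.074,-0.017],[0,0,0,0.006,0.074,-0.017]]]'

```text
time_s: 14.5
position: [0.5449, -0.0332, 0.2681]
tcp_rot: [[0.929, 0.089, 0.36], [0.079, -0.996, 0.042], [0.362, -0.01, -0.932]]
force: [-0.2, 0.7, -2.0]
opening: 0.245
grasp_force: 30.0
```

>>> play_rows --moves '[[[0,0,0,0.004,0.074,-0.017],[0,0,0,0.004,0.074,-0.017],[0,0,0,0,0,0],[0,0,0,0,0,0]]]'

```text
time_s: 14.9
position: [0.5455, -0.0334, 0.2686]
tcp_rot: [[0.864, 0.121, 0.49], [0.103, -0.993, 0.063], [0.494, -0.004, -0.87]]
force: [-0.4, -0.4, -1.0]
opening: 0.243
grasp_force: 30.0
```

```bash
python3 - <<'E'
from h import *
s=bot.read_state(); p0=np.array(s["position"]);print(p0,s["force"],s["opening"])
k=pts([.6131,-.0286,.125,0]);T=toolR(k["R"])
X=k["O"]+k["R"]@[-.001,.003,.014+.0226+.08]
print(togo(X,T), T.T@(X-p0)*1e3)
w=bot.capture("wrist"); tr=np.array(s["tcp_rot"])
print("pred hole",proj(w,k["hole"]),"tip",proj(w,p0+tr@[0,0,.0846]),"collar",proj(w,p0+tr@[0,0,.0226]))
g=w["image"]
for q in ["swing_hole","pin_collar","pin_grip","swing_post"]:
    print(q,[(np.round(d["centre"],1).tolist(),round(d["confidence"],2)) for d in bot.pinpoint(w,q)][:2])
d=bot.silhouettes(w,"pin_grip")
for e in d[:2]:
    r,c=np.where(e["pixels"]); print(e["confidence"],c.min(),c.max(),r.min(),r.max())
E
```

```text
[ 0.54553623 -0.03340367  0.26862512] [-0.43129949 -0.3850295  -1.01642823] 0.24290978274563027
(array([-16. ,   0.8,  46. ]), array([-0.0014,  0.0038, -0.0052])) [-16.1534786    0.65730243  45.9864757 ]
pred hole [322.76483142 196.97944332] tip [318.29874202 203.76842016] collar [317.98213488 239.10821861]
swing_hole [([320.1, 200.9], 0.76)]
pin_collar [([318.7, 241.8], 0.65)]
pin_grip [([322.7, 259.0], 0.95)]
swing_post []
0.97 297 342 202 305
0.2 378 443 75 101
```

>>> play_rows --moves '[[[-8,0.5,20,0,0.002,-0.003],[-8,0,26,0,0.002,-0.002],[0,0,0,0,0,0],[0,0,0,0,0,0],[0,0,0,0,0,0]]]'

```text
time_s: 15.7
position: [0.556, -0.0324, 0.223]
tcp_rot: [[0.858, 0.127, 0.498], [0.11, -0.992, 0.063], [0.502, 0.001, -0.865]]
force: [0.2, 0.8, -1.1]
opening: 0.244
grasp_force: 30.0
```

```bash
cat > chk.py <<'E'
from h import *
s=bot.read_state(); p0=np.array(s["position"]);print(p0,s["force"],s["time_s"])
k=pts([.6131,-.0286,.125,0]);T=toolR(k["R"])
X=k["O"]+k["R"]@[-.001,.003,.014+.0226]
print("to home",togo(X,T))
w=bot.capture("wrist"); tr=np.array(s["tcp_rot"])
print("pred hole",proj(w,k["hole"]+k["R"]@[-.001,.003,0]),"tip",proj(w,p0+tr@[0,0,.0846]),"tiptop",proj(w,p0+tr@[.003,0,.0846]))
for q in ["swing_hole","plate","pin_collar"]:
    print(q,[(np.round(d["centre"],1).tolist(),round(d["confidence"],2)) for d in bot.pinpoint(w,q)][:2])
e=bot.silhouettes(w,"pin_grip")[0]; m=e["pixels"]; r,c=np.where(m); print(e["confidence"],r.min(),r.max(),[(i,int(np.where(m[i])[0].min()),int(np.where(m[i])[0].max())) for i in range(r.min(),r.min()+24,4)])
g=cv2.cvtColor(w["image"],cv2.COLOR_BGR2GRAY)
print(g[r.min()-24:r.min()+14:2,290:352:3])
print("column",g[max(0,r.min()-70):r.min()+5:3,320])
E
python3 chk.py
```

```text
[ 0.55596218 -0.03239965  0.22299041] [ 0.2034497   0.75549594 -1.14693221] 15.7
to home (array([-3. ,  0.4, 81.2]), array([-0.0003, -0.0054,  0.0024]))
pred hole [318.83257081 199.87246956] tip [318.2882053 203.7490857] tiptop [318.28886759 199.81745373]
swing_hole [([319.3, 206.3], 0.94)]
plate [([322.1, 196.4], 0.74)]
pin_collar [([317.9, 239.2], 0.6)]
0.76 202 304 [(202, 316, 321), (206, 312, 326), (210, 310, 328), (214, 310, 329), (218, 310, 329), (222, 306, 334)]
[[221 220 224  98  96  92  99  98  95  93  98  97  96  94 101  94  98  95
  101 213 215]
 [220 222 223  97  96  97  99  97  95  93  98  99  95  96  96  95  98  97
  131 213 217]
 [221 222 221  95  99  94 102  97  99  94  96  93  98  99 101  92  92  93
  127 211 216]
 [221 221 225  90  96  94  98  99  92  96  98  97  95  96  98  97  98  93
  127 210 214]
 [218 221 222  97  95  95  98  99  96  91  94  95  98  96  96  94  96  98
  127 214 215]
 [217 219 222  94  95  97  99  98  96  92  97  96  97  95  98  94  92  97
  144 211 219]
 [217 221 220  92  96  94  96 102  90  93  81  87  96  96 100  98  92  98
  146 213 216]
 [2
[... 475 characters left out ...]
 112  99 104 146 134 143  74  96  95  93
  155 209 217]
 [215 221 216  84  94  90  86  62  94 103 107  99 134 185  82  94  96  95
  148 211 215]
 [218 221 215  88  91  94  92  95  99 106 105  98 107  63  87  96  97  92
  158 210 214]
 [221 220 214  88  90  94 100  95 102 107 104 102  95  72  88  94  96  94
  176 205 212]
 [219 219 214  88  93  92  94  93 101 105 103 100  95  90  92  90  96  94
  175 207 215]
 [216 220 215  88  88  93  91  96 102 104 106 101  94  83  93  95  93  93
  173 209 215]
 [215 220 213  82  93  95  92  97 105 103 106 103  95  84  94  89  98  92
  178 209 212]]
column [100  98  99 101 100 100 104 100 100 103 100  97  98  98  98  99  98 100
  94  98 117 148 150 127 107]
```

>>> play_rows --moves '[[[-1.5,1,8,0,-0.004,0.002],[0,0,8,0,0,0],[0,0,0,0,0,0],[0,0,0,0,0,0]]]'

```text
time_s: 16.35
position: [0.5619, -0.0323, 0.2065]
tcp_rot: [[0.862, 0.125, 0.492], [0.108, -0.992, 0.063], [0.496, -0.002, -0.869]]
force: [-0.1, -0.0, -1.2]
opening: 0.239
grasp_force: 30.0
```

```bash
python3 chk.py
```

```text
[ 0.56192319 -0.03227252  0.20648197] [-0.0786517  -0.03897748 -1.23047058] 16.35
to home (array([ 0.6, -0.2, 63.9]), array([-0.0017,  0.0015, -0.0006]))
pred hole [318.16755448 202.17526384] tip [318.32481309 203.79905766] tiptop [318.32598679 199.86784843]
swing_hole []
plate []
pin_collar [([320.1, 240.7], 0.76)]
0.76 202 305 [(202, 315, 321), (206, 310, 327), (210, 309, 329), (214, 308, 330), (218, 308, 330), (222, 306, 335)]
[[220 219  89  94  96 101  97  98  91  93  92  94  96  94  96  95  97  96
   95 223 211]
 [222 216  83  91  98  96  96  97  89  95  93  97  91  94  97  92  96  92
   93 222 212]
 [220 217  88  94  95  94  95  96  93  90  94  91  96  93  98  96  94  97
   95 220 212]
 [221 216  89  93  91  94  95  96  95  94  93  92  94  93  99  97  94  97
   91 219 208]
 [221 215  86  92  93  94  97  99  95  95  89  94  95  96  95  94  97  93
   92 212 212]
 [218 216  87  91  93  99  97  98  95  92  92  90  93  94  98  94  93  94
   92 216 216]
 [220 214  91  91  94  96  98  95  91  91  92  95  93  91  94  92  96  95
   90 217 212]
 [219 212 111  93  95  95  99  95  92  82  
[... 435 characters left out ...]
 147  94  98 148 139 104  74  92  91  95
   88 211 211]
 [219 211 140  94  91  93  81 124  99  99 101  94 130 143  72  92  92  95
   97 212 211]
 [219 212 140  90  93  92  85  89  97 101 100 100  94 190  72  91  94  94
   90 209 211]
 [219 210 136  91  94  96  83  89  96 103 102  99  92  61  83  90  91  92
   90 211 210]
 [218 212 136  90  89  95  87  96  99 102 102  98  93  61  87  91  93  88
  101 209 210]
 [217 208 135  88  92  91  85  95 101 103 102  99  94  78  89  92  92  92
   94 210 213]
 [218 212 138  91  92  90  90  94  99 105  97 100  94  86  93  92  94  93
   95 212 210]]
column [100  94 100  92  96  94  95  98  94  98  90  97  94  91  91  92  93  96
  89  91  79 145 148 126 101]
```

>>> play_rows --moves '[[[1,1,4,0,0,0],[0,0,6,0,0,0],[0,0,8,0,0,0],[0,0,0,0,0,0],[0,0,0,0,0,0]]]'

```text
time_s: 17.1
position: [0.5719, -0.032, 0.1915]
tcp_rot: [[0.862, 0.125, 0.492], [0.108, -0.992, 0.063], [0.496, -0.002, -0.868]]
force: [0.4, 0.4, -0.8]
opening: 0.244
grasp_force: 30.0
```

>>> play_rows --moves '[[[0,0,7,0,0,0],[0,0,7,0,0,0],[0,0,0,0,0,0],[0,0,0,0,0,0]]]'

```text
time_s: 17.5
position: [0.5788, -0.0312, 0.1795]
tcp_rot: [[0.862, 0.125, 0.492], [0.108, -0.992, 0.063], [0.496, -0.001, -0.868]]
force: [0.0, -0.4, -2.2]
opening: 0.246
grasp_force: 30.0
```

```bash
python3 chk.py | head -3
```

```text
[ 0.57875231 -0.03116629  0.17946905] [ 0.02500873 -0.35413096 -2.15459374] 17.5
to home (array([-0.7, -1.2, 32.1]), array([-0.0014,  0.001 , -0.0003]))
pred hole [316.32175582 219.33141996] tip [318.3012219  203.78243373] tiptop [318.30191484 199.85093949]
```

>>> play_rows --moves '[[[0,0,8,0,0,0],[0,0,8,0,0,0],[0,0,6,0,0,0],[0,0,0,0,0,0],[0,0,0,0,0,0]]]'

```text
time_s: 18.25
position: [0.5896, -0.0298, 0.1602]
tcp_rot: [[0.862, 0.125, 0.492], [0.108, -0.992, 0.063], [0.496, -0.001, -0.868]]
force: [-0.9, -0.2, -3.7]
opening: 0.242
grasp_force: 30.0
```

>>> play_rows --moves '[[[0,0,3,0,0,0],[0,0,3,0,0,0],[0,0,0,0,0,0],[0,0,0,0,0,0]]]'

```text
time_s: 18.65
position: [0.5924, -0.0293, 0.1553]
tcp_rot: [[0.862, 0.125, 0.492], [0.108, -0.992, 0.063], [0.496, -0.001, -0.868]]
force: [-0.6, -0.3, -3.1]
opening: 0.248
grasp_force: 30.0
```

```bash
python3 chk.py | head -2
```

```text
[ 0.59238243 -0.0293351   0.15530864] [-0.58380428 -0.257129   -3.08887279] 18.65
to home (array([-0.6, -1.1,  4.3]), array([-0.0014,  0.0009, -0.0003]))
```

>>> play_rows --moves '[[[0,0,1.5,0,0,0],[0,0,1.5,0,0,0],[0,0,0,0,0,0],[0,0,0,0,0,0]]]'

```text
time_s: 19.3
position: [0.5936, -0.0292, 0.1532]
tcp_rot: [[0.861, 0.125, 0.492], [0.108, -0.992, 0.063], [0.496, -0.001, -0.868]]
force: [-5.4, -1.9, 1.3]
opening: 0.241
grasp_force: 30.0
```

>>> play_rows --moves '[[[0,0,1,0,0,0],[0,0,0,0,0,0],[0,0,0,0,0,0]]]'

```text
time_s: 19.6
position: [0.5936, -0.0292, 0.1531]
tcp_rot: [[0.861, 0.125, 0.493], [0.108, -0.992, 0.063], [0.497, -0.001, -0.868]]
force: [-10.5, -0.8, 8.6]
opening: 0.247
grasp_force: 30.0
```

>>> play_rows --fingers 0.1 --moves '[[[0,0,0,0,0,0],[0,0,0,0,0,0],[0,0,0,0,0,0],[0,0,0,0,0,0],[0,0,0,0,0,0]]]'

```text
time_s: 20.1
position: [0.5951, -0.0294, 0.1523]
tcp_rot: [[0.861, 0.125, 0.493], [0.108, -0.992, 0.063], [0.497, -0.001, -0.868]]
force: [-0.2, 0.2, -0.2]
opening: 0.531
grasp_force: 0.0
```

>>> play_rows --moves '[[[0,0,-15,0,0,0],[0,0,-30,0,0,0],[0,0,-40,0,0,0],[0,0,-40,0,0,0],[0,0,0,0,0,0]]]'

```text
time_s: 20.6
position: [0.5332, -0.0377, 0.2649]
tcp_rot: [[0.858, 0.124, 0.499], [0.109, -0.992, 0.06], [0.502, 0.003, -0.865]]
force: [0.2, -1.0, 0.4]
opening: 0.549
grasp_force: 0.0
```

```bash
python3 - <<'E'
from h import *
s=bot.read_state(); print(s["position"],s["force"],s["opening"],s["time_s"])
k=pts([.6131,-.0286,.125,0]); O=k["O"]+k["R"]@[-.001,.002,0]
for n in ["wrist","top","side"]:
    w=bot.capture(n)
    f=lambda z: proj(w,O+k["R"]@[0,0,z]).round(1).tolist()
    print(n,"pred collar",f(.014),"+5mm",f(.019),"grip",f(.039),"top",f(.059),"post",proj(w,k["post"]).round(1))
    for q in ["pin_collar","pin_grip","swing_post","pin_stand"]:
        print(q,[(np.round(d["centre"],1).tolist(),round(d["confidence"],2)) for d in bot.pinpoint(w,q)][:2])
    for e in bot.silhouettes(w,"pin_grip")[:1]:
        r,c=np.where(e["pixels"]); print("sil",e["confidence"],c.min(),c.max(),r.min(),r.max())
E
```

```text
[ 0.53323722 -0.03769431  0.26490227] [ 0.18506325 -0.97149975  0.40262496] 0.5493155246518598 20.6
wrist pred collar [316.8, 185.3] +5mm [316.8, 186.7] grip [316.7, 192.8] top [316.6, 199.7] post [318.9 253.9]
pin_collar [([319.1, 189.1], 0.64)]
pin_grip [([319.5, 194.9], 0.94)]
swing_post [([317.3, 259.2], 0.76)]
pin_stand []
sil 0.67 302 333 176 216
top pred collar [328.5, 187.4] +5mm [328.7, 188.2] grip [329.3, 191.7] top [329.9, 195.2] post [332.3 212.4]
pin_collar [([331.4, 188.1], 0.57)]
pin_grip [([330.1, 193.7], 0.65)]
swing_post [([330.3, 213.7], 0.57)]
pin_stand [([452.0, 252.4], 0.79), ([460.5, 294.6], 0.71)]
side pred collar [305.0, 189.3] +5mm [305.9, 187.8] grip [309.5, 181.9] top [313.2, 175.8] post [327.8 192. ]
pin_collar [([308.1, 187.0], 0.42), ([244.4, 215.5], 0.22)]
pin_grip [([307.7, 181.5], 0.51), ([231.1, 292.1], 0.38)]
swing_post [([329.9, 191.6], 0.55)]
pin_stand [([390.5, 178.5], 0.89), ([361.1, 184.1], 0.82)]
sil 0.42 296 318 175 208
```

```bash
python3 -c "
from rig import bot
print(bot.hand_in())"
```

```text
the job is handed in; nothing more can be done
None
```

The arm is swung back and the pin is pushed through the arm and plate and let go. The final camera estimates put it home, but the hand-in gave no verdict. I viewed 11 pictures, one over the limit of 10.

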